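Shut the polishing box and hold its dead-man lever at half travel

TASK

A brass hatch handle lies in the bench polishing box: first swing the box's open flap fully shut, so that the tab under its edge drops behind the front rim. Only then press the spring-loaded dead-man lever of the control stand down to the middle of its travel, where the pad is level with the top of the index post beside it; never bottom it, hold it steady there with the fingers for at least three seconds, and finish while still holding it there. Leave the stand's handles and the other fittings on the counter where they are.

Things in the scene. Friction and masses are not known exactly. Their poses are not given: they have to be found in the camera images.
- polisher: Grey open-topped polishing box, fixed on a wooden plinth 0 to 30 mm high: 180 (local x) x 200 (y) x 90 mm high, walls 6 mm. Origin: centre of its grey underside, z up. The flap hinges along local y at the +x rim (left seen from the robot); the front rim is the -x rim, with a 6 mm steel strip outside. A dark motor, 88 mm thick, 85 mm long, sticks out of the -y end (away from the robot).
- flap_hinge (a point): Middle of the flap's hinge line, 90 mm above the box's origin, at the local +x rim of the box (local x +90 mm); fixed.
- flap (a joint): Flap angle (rad): 0 shut, level on the rim; grows as it opens up and away from the front rim; starts at 0.85 to 1.3, stop at 1.7. Stiff hinge (friction 0.38 N m): stays at any angle, neither falls nor springs back; push its outer (upper) face all the way down (2 to 5 N near the edge). Shut, its top is 96 mm above the box's origin.
- flap_edge (a point): Middle of the free edge of the flap, on its outer (upper) face; moves with it. The flap is a steel plate 180 mm from hinge to free edge, 204 mm along the hinge, 6 mm thick, its underside in the plane of the hinge line. A tab 60 mm wide hangs 14 mm under it, 10 mm in from the free edge, and goes down inside the front wall on shutting.
- control: Dead-man control stand, fixed on a wooden plinth of its own outline and 0 to 55 mm high: grey base 160 (local x) x 84 (y) x 12 mm, two cheeks 100 mm high at its +x end that carry the lever, and a thin steel index post (8 x 6 mm) at local x -70, y +37 mm, top at local z 90 mm. Origin: centre of the grey base's underside, z up. The lever points to local -x, roughly at the robot.
- lever_hinge (a point): Lever's hinge: local x +50 mm, 85 mm above the control's origin, axis along local y; fixed.
- lever (a joint): Lever angle (rad): 0 up at rest (0.30 rad above level), grows as it is pressed down; 0.30 level (middle of travel, pad top 90 mm above the control's origin, as the index post's top); 0.60 bottomed. A spring drives it back up: about 2 N on the pad starts it, 5 N at the middle, 8 N at the bottom.
- pad_top (a point): Centre of the upper face of the lever's black pad (46 mm along the lever, 50 mm across, 10 mm thick), 120 mm from the hinge along the lever and 5 mm above its centre line, which passes through the hinge. At rest about 125 mm above the control's origin; moves with the lever.
- box_handle: Brass hatch handle, 137 mm long, up to 26 mm thick, loose, lying along local y in the polishing box; may stay as it is. Origin beneath its middle.
- handle0: Brass hatch handle standing upright in groove 1 of the slotted beech stand (60 x 235 x 48 mm, at the right of the counter), top 151 mm above the counter; origin at its foot. Bystander.
- handle1: Brass hatch handle standing upright in groove 2 of the slotted beech stand (60 x 235 x 48 mm, at the right of the counter), top 151 mm above the counter; origin at its foot. Bystander.
- handle2: Brass hatch handle standing upright in groove 3 of the slotted beech stand (60 x 235 x 48 mm, at the right of the counter), top 151 mm above the counter; origin at its foot. Bystander.
- handle3: Brass hatch handle standing upright in groove 4 of the slotted beech stand (60 x 235 x 48 mm, at the right of the counter), top 151 mm above the counter; origin at its foot. Bystander.
- cheek: Bronze block cheek plate, flat, rounded ends, 116 x 56 x 8 mm; origin under its centre. Bystander.
- shackle: Nickel bow shackle lying flat, about 90 x 60 x 18 mm; origin under its middle. Bystander.
- lead: Dented brass sounding lead lying down, 130 mm long, 42 mm thick; origin under its middle. Bystander.

How it is judged (in metres and radians):
On the way, in this order (a step that is already met when the one before it is completed fails the run):
1. the flap is fully shut, its tab behind the front rim (value of joint flap below 0.05 rad), for 0.2 s.
2. the dead-man lever is held at the middle of its travel by the fingers for 2.5 s (value of joint lever between 0.22 and 0.38 rad and contact force between the fingers and control above 1.5 N and value of joint flap below 0.05 rad), for 2.5 s.
At the end, for the whole second after the job is handed in: The flap is shut (within 0.05 rad) and the fingers hold the dead-man lever, pressing with more than 1.5 N, still, between 0.22 and 0.38 rad of its 0.60 rad travel (level within 0.08 rad, about 10 mm at the pad) (all of step 2 and velocity of joint lever between -0.15 and 0.15 rad/s); the arm keeps its last pose, push and grip.
It fails at once if the lever is bottomed (value of joint lever above 0.54 rad).
It fails at once if the lever is pressed while the flap is still open (value of joint each of lever, flap above 0.1 rad).
It fails at once if a bystander is shifted by more than 25 mm (distance of any of handle0, handle1, handle2, handle3, cheek, shackle, lead from where it was at the start of the episode above 0.025 m).
It fails at once if a handle in the stand is tipped (angle between any of handle0, handle1, handle2, handle3's own z axis and vertical above 0.5 rad).
It also fails if it takes over 51 s, if anything falls off the work surface, if the arm or the gripper's body presses on something with over 40 N, if the wrist force passes 120 N, or if a joint passes its speed limit or range.

ROBOT

A 6-joint arm with a two-finger parallel gripper is mounted at the origin on the work surface. World frame = base frame: x ahead of the robot, y to its left, z up, the work surface at z = 0. Lengths are in mm, angles in degrees, forces in N, time in s.
With the tool pointing down it reaches from about 200 to 875 mm from the base axis. Payload 3.4 kg.
Tool frame: the origin (TCP) lies between the finger pads; the fingertips stand 8 mm ahead of it and the grasp point (between the pads) lies 11 mm behind it; z points along the fingers, y is the line along which they close (so a half turn about z gives the same grasp; the last joint's range is limited). The gripper opens to 94 mm and grips with 3 to 60 N. Pads are 16 mm wide; open, the fingers measure 119 mm over their backs; the gripper's body (75 mm by 177 mm) begins 78 mm behind the grasp point.
Start: joints at [-6.933, 15.808, 86.224, -0, 77.962, -6.933], TCP at [575.036, -0.01, 192.593] pointing down, gripper open.
Joint ranges: [-165.64, 165.64], [-43.16, 119.46], [12.63, 154.43], [-67.54, 247.53], [6.08, 155.33], [-154.97, 154.97]. Speed limits (degrees/s): [147.25, 147.25, 180, 180, 180, 180].

INTERFACE

Orientations are given as a 3x3 rotation matrix whose columns are the frame's x, y, z axes.
In Python, from plant import robot, eyes gives the robot as it stands.
- The arm moves only by the tool send_rows, never from a script. Its argument "targets" is a list of rows, each an object with "xyz": the shift along the tool's x, y, z each as a share of 150 mm, from -1 to 1, a list of three; "twist": the turn, a rotation vector about the tool's x, y, z each as a share of pi rad, from -1 to 1, a list of three; "claw": the finger opening in mm, from 0 to 94. In form: [{"xyz": [x, y, z], "twist": [rx, ry, rz], "claw": claw}, ...]. A call has 1 to 10 rows; each row shifts and turns the commanded pose from where the row before left it, along the tool's axes as they then stand; what a row does not reach is not made up. A row lasts 1/8 s, in which the tool goes at most 62.5 mm and 10.7 degrees, less where a joint would pass 70% of its speed; a pose out of reach is approached as far as the arm can. A call with a number of a shift or a turn outside -1 to 1 is refused whole. A call with a gripper value outside its range is refused whole. The fingers move at their own pace and stop on an object; "force" is the grip in N (left out, the last holds). Time passes only in rows, so rows that do not move let the fingers close. It gives the time, the measured TCP pose, the force, the opening and the grip force at its end, in the units of the state.
- robot.read_state(): the state, without advancing time (a new reading comes with each control period).
- eyes.get_image(name): name is "scene" or "side" or "wrist"; returns a dict with "image" (420x560x3 uint8, blue, green, red), "z_map" (420x560 float32, mm along the optical axis (not along the pixel's ray), 0 where there is no reading), "intrinsics" (3x3 intrinsics, pixels), "rvec" (rotation vector, rad) and "tvec" (3), from world to camera coordinates, as OpenCV has them. Camera axes: x right, y down, z forward; pixel columns grow to the right and rows downward; lengths in mm; the calibration is good to about 2 mm. A picture is of the moment at which its call begins.
- robot.job_done(): hands the job in; it is judged then, once.
The state is a dict: "t": time; "qpos": joint angles; "qd": joint speeds; "effort": joint torques, N m; "tool_pos": TCP position; "eef_rot": TCP orientation; "contact_force": force on the tool from outside, world axes, zero at the start; "wrist_torque": the same for the moment, N m; "width": finger opening in mm; "grasp_force": force on a finger pad.
Only numpy, scipy, OpenCV 4.12 (cv2) and the standard library are available. Lean on these libraries where they do the work, as an engineer would, in place of code of your own. Each camera call takes 0.05 s, during which the arm holds its last target. There are 200 camera calls.

## Working session

There is one attempt and no reset: what is moved stays moved. The work goes in short steps, Python scripts to look and compute and a tool call to move; the robot and the scene stay as the last step left them, time stands still between calls to the robot, and variables do not carry over. Pictures are saved under pics/ and viewed, at most 10 in all, crops included, and the job is handed in when it is done.

Besides the shell and the picture viewer there is one more tool, called after ">>>" as a command line: name --argument value ..., lists and objects as JSON in quotes. send_rows: Moves the arm, as the interface text tells. Its arguments: {"type":"object","properties":{"targets":{"type":"array"},"force":{"type":"number"}},"required":["targets"]}

```bash
mkdir -p pics
cat > h.py <<'E'
import numpy as np, cv2
from plant import robot, eyes
def grab(n,f=None):
    d=eyes.get_image(n); 
    np.savez(''+n+'.npz',**d)
    if f: cv2.imwrite('pics/'+f,d['image'])
    return d
def world(d,u=None,v=None):
    R=cv2.Rodrigues(np.array(d['rvec'],float))[0]; t=np.array(d['tvec'],float).ravel(); K=d['intrinsics']; z=d['z_map']
    V,U=np.mgrid[:z.shape[0],:z.shape[1]]
    c=np.stack([(U-K[0,2])/K[0,0]*z,(V-K[1,2])/K[1,1]*z,z],-1)
    w=(c-t)@R
    w[z==0]=np.nan
    return w
E
python3 - <<'E'
from h import *
a=grab('scene','s1.png'); b=grab('side','d1.png')
print({k:(v.round(2).tolist() if hasattr(v,'round') else v) for k,v in robot.read_state().items()})
for d in(a,b):
    R=cv2.Rodrigues(np.array(d['rvec'],float))[0];print((-R.T@np.array(d['tvec']).ravel()).round(), R[2].round(2))
E
```

```text
{'t': 0.1, 'qpos': [-6.93, 15.84, 86.29, 0.0, 77.96, -6.93], 'qd': [0.08, 0.02, -0.1, 0.12, -0.08, 0.07], 'effort': [0.0, -40.55, -23.78, 0.07, 0.03, -0.0], 'tool_pos': [574.47, 0.09, 191.81], 'eef_rot': [[-0.0, 1.0, -0.0], [1.0, 0.0, 0.0], [0.0, -0.0, -1.0]], 'contact_force': [-0.11, -0.74, 0.04], 'wrist_torque': [0.03, -0.03, 0.05], 'grasp_force': 0.0, 'width': 93.9289244339366}
[1166. -670.  963.] [-0.52  0.51 -0.69]
[ 460. -836.  899.] [ 0.05  0.7  -0.71]
```

View pics/s1.png

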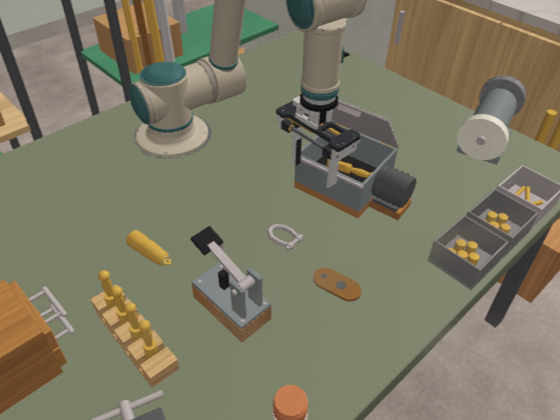

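View pics/d1.png

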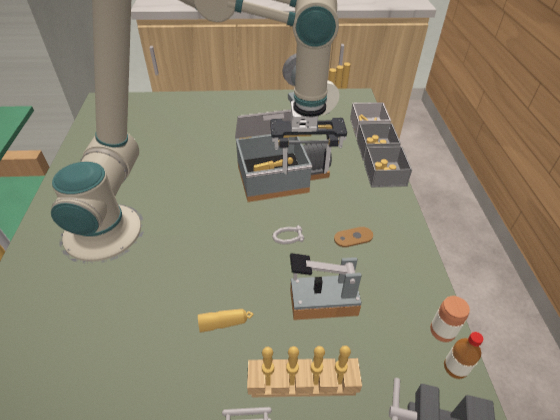

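Scene view: the box is at about (345,165), with its flap open behind it at (360,125). The lever pad is at (207,240), the stand at (232,295) and the shackle at (285,236). I'll enlarge both areas next.

Run:
```python
from h import *
a=dict(np.load('scene.npz'));b=dict(np.load('side.npz'))
c1=cv2.resize(a['image'][200:350,170:290],None,fx=4,fy=4,interpolation=3)
c2=cv2.resize(b['image'][90:210,215:355],None,fx=4,fy=4,interpolation=3)
c3=cv2.resize(a['image'][80:220,270:420],None,fx=4,fy=4,interpolation=3)
cv2.imwrite('pics/c2.png',c2);cv2.imwrite('pics/c1.png',c1);cv2.imwrite('pics/c3.png',c3)
```

```text
(no output)
```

View pics/c1.png

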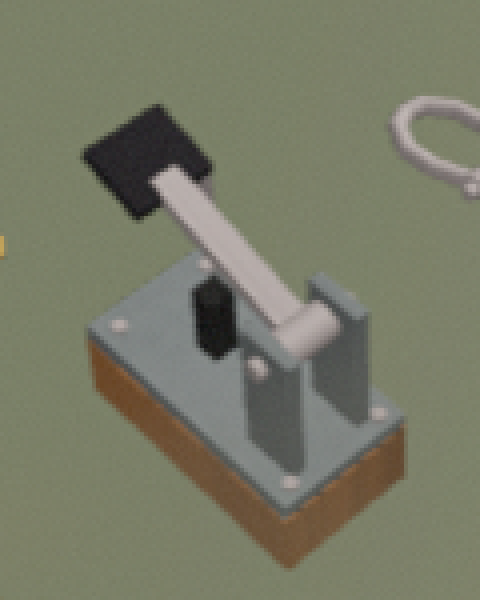

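View pics/c2.png

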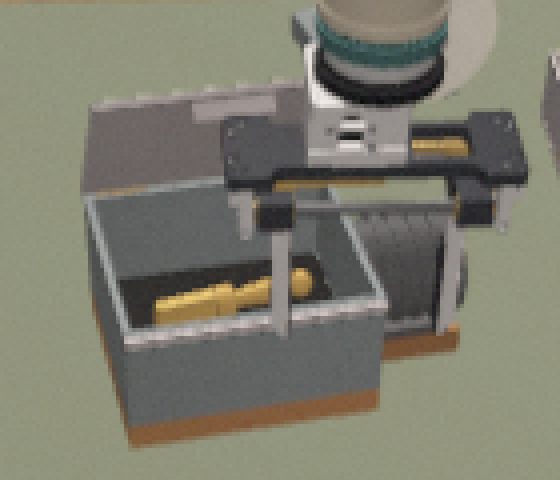

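View pics/c3.png

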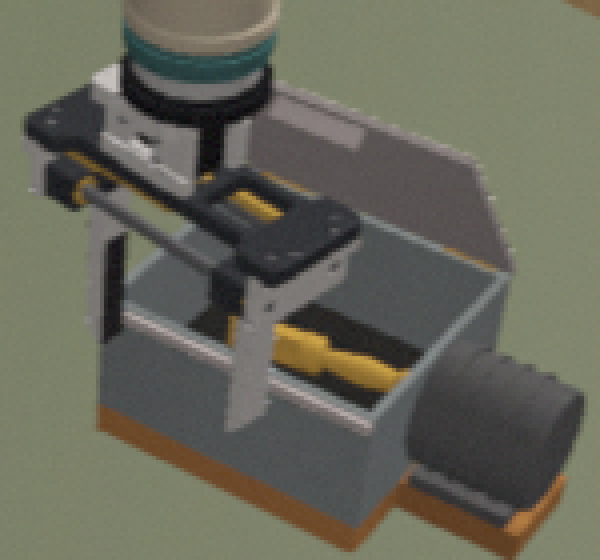

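c1 shows the pad corners at (158,105), (212,165), (138,218) and (83,155), and the base top corners at (90,330), (287,512) and (405,418). c2 and c3 show the front rim running from c2 (125,340) to (385,303), and the flap beyond the hinge. In c3 the flap's right corners are (510,270) and (478,165).

Run:
```python
from h import *
a=dict(np.load('scene.npz'));b=dict(np.load('side.npz'))
A=world(a);B=world(b)
def pl(W,poly):
    m=np.zeros(W.shape[:2],np.uint8);cv2.fillPoly(m,[np.array(poly,np.int32)],1)
    p=W[m>0];p=p[~np.isnan(p[:,0])]
    c=np.median(p,0);q=p[np.linalg.norm(p-c,axis=1)<150];
    for _ in range(4):
        c=q.mean(0);n=np.linalg.svd(q-c,full_matrices=0)[2][2];r=np.abs((q-c)@n);q=q[r<max(2.5*np.median(r),.5)]
    n*=np.sign(n[2]); return c,n,q
def ray(d,n0,c,uv):
    R=cv2.Rodrigues(np.array(d['rvec'],float))[0];t=np.array(d['tvec'],float).ravel();o=-R.T@t
    r=R.T@np.linalg.inv(d['intrinsics'])@np.array([uv[0],uv[1],1.]);return o+r*((c-o)@n0)/(r@n0)
f1=lambda u,v:(170+(u-1.5)/4,200+(v-1.5)/4)
f2=lambda u,v:(215+(u-1.5)/4,90+(v-1.5)/4)
f3=lambda u,v:(270+(u-1.5)/4,80+(v-1.5)/4)
np.set_printoptions(precision=1,suppress=True)
c,n,q=pl(A,[f1(158,115),f1(200,160),f1(138,205),f1(93,155)]);print('pad',c,n*100)
for p in[(158,105),(212,165),(138,218),(83,155)]:print(ray(a,n,c,f1(*p)))
c,n,q=pl(A,[f1(110,335),f1(180,290),f1(240,380),f1(240,440)]);print('base',c,n*100)
for p in[(90,330),(287,512),(405,418)]:print(ray(a,n,c,f1(*p)))
for nm,W,poly in[('flapA',A,[f3(390,160),f3(470,185),f3(490,250),f3(380,190)]),('flapB',B,[f2(105,120),f2(210,125),f2(210,165),f2(100,180)])]:
    c,n,q=pl(W,poly);print(nm,c,n*100)
    d,P=(a,[f3(510,270),f3(478,165)]) if nm=='flapA' else (b,[f2(82,192),f2(95,105)])
    for p in P:print(ray(d,n,c,p))
# box wall tops: use front wall plane, heights
c,n,q=pl(B,[f2(140,360),f2(370,325),f2(370,380),f2(140,415)]);print('front',c,n*100)
for p in[(125,340),(385,303),(130,432),(380,395),(130,447)]:print(ray(b,n,c,f2(*p)))
# table
print('table',A[300,220-60],A[350,330],B[230,200])
for nm,W,uv in[('lead',A,(150,248)),('shackleA',A,(270,232)),('shackleB',B,(276,236)),('cheekL',A,(316,280)),('h0',A,(105,275)),('h3',A,(147,325))]:print(nm,W[uv[1],uv[0]])
```

```text
pad [ 541.9 -271.3  170.8] [30.4  2.2 95.2]
[ 522.7 -246.8  176.4]
[ 563.7 -245.5  163.3]
[ 566.7 -294.6  163.5]
[ 525.2 -295.6  176.7]
base [ 581.6 -287.1   57.5] [  0.2   0.5 100. ]
[ 532.8 -311.4   57.7]
[ 689.6 -307.6   57.4]
[ 687.5 -226.6   57. ]
flapA [553.9 255.8 192.4] [-14.3  79.2  59.4]
[582.5 312.4 123.9]
[609.  210.  266.7]
flapB [438.9 232.  190.1] [-14.4  79.3  59.3]
[382.7 274.5 119.6]
[403.8 169.6 265.1]
front [511.8 122.4  62.3] [-18.3  98.3   1.1]
[416.8 104.3 108.6]
[611.4 140.4 107.3]
[416.  105.2  15.7]
[613.3 141.8  13.1]
[415.2 105.2  -0.3]
table [ 485.5 -369.9    1.1] [ 822.5 -187.1    0.4] [278.8  -6.6  -2.4]
lead [ 376.2 -316.7   40.7]
shackleA [505.9 -62.5  13.4]
shackleB [497.8 -47.7   6.1]
cheekL [682.1 -83.    7.7]
h0 [ 469.1 -460.   148.6]
h3 [nan nan nan]
```

Flap angle comes out at about 0.93 rad, with hinge middle near (481,299,~110). Lever pad centre is near (542,-271,170), and level should be z ≈ 135.5. I'll move above and behind the flap now.

>>> send_rows --targets '[{"xyz":[0,0,-0.3],"twist":[0,0,0],"claw":0},{"xyz":[0,0,-0.3],"twist":[0,0,0],"claw":0},{"xyz":[0.1,0,-0.27],"twist":[0,0,0],"claw":0},{"xyz":[0.3,-0.11,0],"twist":[0,0,0],"claw":0},{"xyz":[0.3,-0.11,0],"twist":[0,0,0],"claw":0},{"xyz":[0.3,-0.11,0],"twist":[0,0,0],"claw":0},{"xyz":[0.3,-0.11,0],"twist":[0,0,0],"claw":0},{"xyz":[0.3,-0.11,0],"twist":[0,0,0],"claw":0},{"xyz":[0,0,0.2],"twist":[0,0,0],"claw":0},{"xyz":[0,0,0.21],"twist":[0,0,0],"claw":0}]'

```text
t: 1.35
tool_pos: [492.2, 240.9, 260.8]
eef_rot: [[-0.002, 1.0, 0.001], [1.0, 0.002, 0.0], [0.0, 0.001, -1.0]]
contact_force: [0.8, -0.2, 0.4]
width: 0.8
grasp_force: 0.0
```

>>> send_rows --targets '[{"xyz":[-0.053,0.01,0.057],"twist":[0,0,0],"claw":0},{"xyz":[-0.053,0.01,0.057],"twist":[0,0,0],"claw":0},{"xyz":[-0.087,0.017,0.077],"twist":[0,0,0],"claw":0},{"xyz":[-0.087,0.017,0.077],"twist":[0,0,0],"claw":0},{"xyz":[-0.047,0.009,0.067],"twist":[0,0,0],"claw":0},{"xyz":[-0.047,0.009,0.067],"twist":[0,0,0],"claw":0},{"xyz":[-0.047,0.009,0.067],"twist":[0,0,0],"claw":0},{"xyz":[-0.03,0.006,0.077],"twist":[0,0,0],"claw":0},{"xyz":[-0.03,0.006,0.077],"twist":[0,0,0],"claw":0},{"xyz":[-0.03,0.006,0.077],"twist":[0,0,0],"claw":0}]'

```text
t: 2.6
tool_pos: [507.3, 163.1, 155.6]
eef_rot: [[-0.0, 1.0, -0.0], [1.0, 0.0, -0.0], [-0.0, -0.0, -1.0]]
contact_force: [-0.5, -1.1, 1.3]
width: 0.7
grasp_force: 0.6
```

>>> send_rows --targets '[{"xyz":[-0.01,0,0.067],"twist":[0,0,0],"claw":0},{"xyz":[-0.01,0,0.067],"twist":[0,0,0],"claw":0},{"xyz":[0,0,0.053],"twist":[0,0,0],"claw":0},{"xyz":[0,0,0.02],"twist":[0,0,0],"claw":0},{"xyz":[0,0,0],"twist":[0,0,0],"claw":0}]'

```text
t: 3.22
tool_pos: [507.1, 160.6, 125.3]
eef_rot: [[-0.0, 1.0, -0.001], [1.0, 0.0, 0.0], [0.0, -0.001, -1.0]]
contact_force: [-0.4, 0.7, 0.6]
width: 0.6
grasp_force: 0.0
```

Run:
```python
from h import *
b=grab('side')
cv2.imwrite('pics/c4.png',cv2.resize(b['image'][70:230,200:400],None,fx=4,fy=3.75,interpolation=3))
```

```text
(no output)
```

View pics/c4.png

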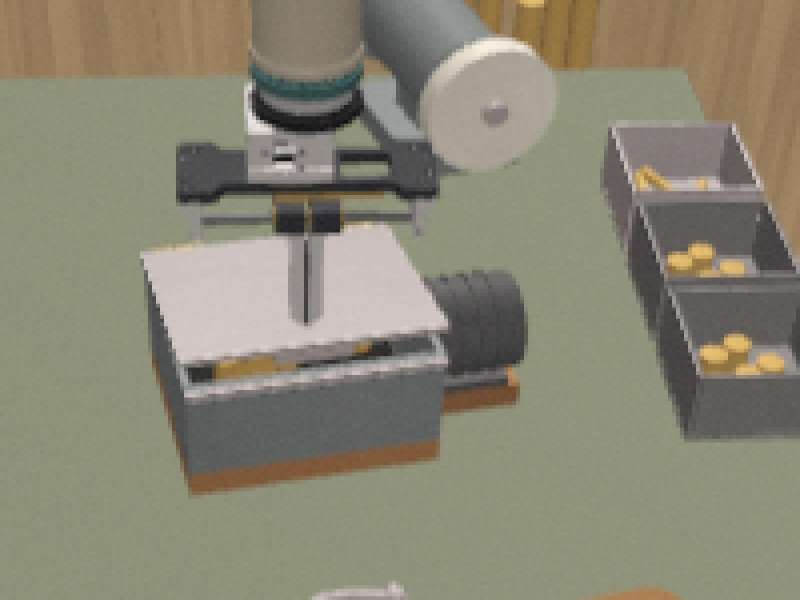

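Flap is nearly shut, with a gap still visible under its front edge at (300,360). I'll press on in small steps until the force rises.

>>> send_rows --targets '[{"xyz":[0,0,0.027],"twist":[0,0,0],"claw":0},{"xyz":[0,0,0.027],"twist":[0,0,0],"claw":0},{"xyz":[0,0,0],"twist":[0,0,0],"claw":0}]'

```text
t: 3.65
tool_pos: [507.1, 160.4, 117.1]
eef_rot: [[0.0, 1.0, -0.001], [1.0, -0.0, 0.0], [0.0, -0.001, -1.0]]
contact_force: [-0.4, 0.3, -0.5]
width: 0.9
grasp_force: 0.0
```

>>> send_rows --targets '[{"xyz":[0,0,0.02],"twist":[0,0,0],"claw":0},{"xyz":[0,0,0.013],"twist":[0,0,0],"claw":0},{"xyz":[0,0,0],"twist":[0,0,0],"claw":0}]'

```text
t: 4.03
tool_pos: [507.3, 160.4, 112.3]
eef_rot: [[0.0, 1.0, -0.0], [1.0, -0.0, 0.0], [0.0, -0.0, -1.0]]
contact_force: [-0.8, 0.6, -0.9]
width: 0.3
grasp_force: 0.0
```

```bash
cat > flap.py <<'E'
from h import *
b=grab('side');B=world(b)
def s(u,v): return np.nanmedian(B[v-1:v+2,u-1:u+2].reshape(-1,3),0).round(1)
# c4 px -> full
for p in[(160,270),(200,340),(250,335),(400,270),(420,320),(360,330),(320,395)]:print(p,s(200+p[0]//4,70+int(p[1]/3.75)))
P=B[134:158,243:306].reshape(-1,3);P=P[(P[:,2]>85)]
ex=np.array([-.181,.983]);u=(P[:,:2]-[481.5,299.3])@ex
m=(u<-20)&(u>-170);
for _ in range(4):
    c=np.polyfit(u[m],P[m,2],1);r=abs(np.polyval(c,u)-P[:,2]);m=(u<-20)&(u>-170)&(r<5)
print('slope angle',-np.arctan(c[0]),'z at hinge',c[1],m.sum())
E
python3 flap.py
```

```text
(160, 270) [398.4 251.1 117.1]
(200, 340) [429.6 159.  121.3]
(250, 335) [465.4 160.1 120.7]
(400, 270) [587.2 244.7 118.6]
(420, 320) [595.9 174.4 119.9]
(360, 330) [549.5 160.  121.8]
(320, 395) [517.7 124.   88. ]
slope angle 0.2146096252091798 z at hinge 104.21943741531454 541
```

Run:
```python
from h import *
b=dict(np.load('side.npz'));a=grab('scene')
x=cv2.resize(b['image'][100:200,220:350],(400,310),interpolation=3);y=cv2.resize(a['image'][90:220,280:430],(400,347),interpolation=3)
o=np.zeros((347,800,3),np.uint8);o[:310,:400]=x;o[:,400:]=y;cv2.imwrite('pics/c5.png',o)
A=world(a);B=world(b)
np.set_printoptions(precision=1,suppress=True,linewidth=200)
for u in(256,262,290,296):print('B',u,[B[v,u,1:].round(0).tolist() for v in range(132,172,3)])
K=a['intrinsics']
for d in(a,b):
    print(cv2.projectPoints(np.array([[507.,160,104]]),d['rvec'],d['tvec'],d['intrinsics'],None)[0].ravel())
print(robot.read_state()['contact_force'],robot.read_state()['effort'])
```

```text
B 256 [[133.0, 236.0], [290.0, 117.0], [273.0, 118.0], [260.0, 115.0], [238.0, 119.0], [225.0, 117.0], [210.0, 117.0], [195.0, 117.0], [176.0, 120.0], [161.0, 121.0], [145.0, 122.0], [132.0, 121.0], [116.0, 122.0], [205.0, 38.0]]
B 262 [[132.0, 236.0], [293.0, 114.0], [276.0, 115.0], [258.0, 116.0], [236.0, 120.0], [222.0, 119.0], [203.0, 122.0], [188.0, 122.0], [176.0, 120.0], [160.0, 121.0], [146.0, 121.0], [129.0, 123.0], [115.0, 123.0], [117.0, 110.0]]
B 290 [[127.0, 237.0], [284.0, 118.0], [268.0, 118.0], [254.0, 116.0], [233.0, 120.0], [216.0, 121.0], [200.0, 121.0], [188.0, 119.0], [170.0, 121.0], [155.0, 122.0], [138.0, 124.0], [132.0, 118.0], [128.0, 110.0], [123.0, 102.0]]
B 296 [[131.0, 234.0], [289.0, 114.0], [266.0, 119.0], [251.0, 118.0], [230.0, 122.0], [219.0, 118.0], [202.0, 119.0], [188.0, 118.0], [172.0, 120.0], [158.0, 119.0], [139.0, 123.0], [245.0, 25.0], [130.0, 107.0], [131.0, 95.0]]
[335.  164.5]
[275.9 163.1]
[ 0.3 -0.8  0.1] [ -0.  -37.7 -21.4   0.1   0.   -0. ]
```

View pics/c5.png

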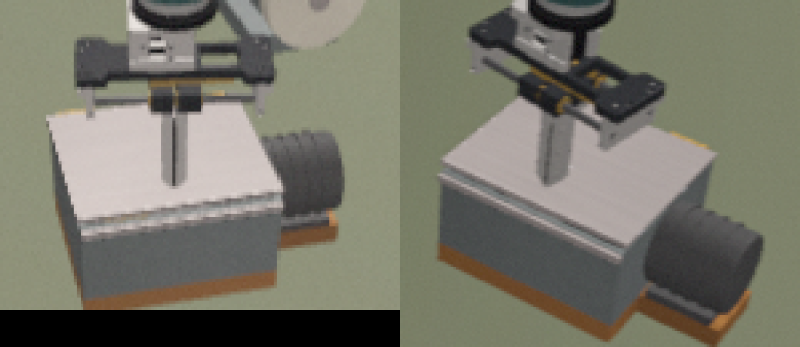

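The flap is almost down, with a slope of about 0.04 rad. I'll keep pressing until I feel a firm reaction.

>>> send_rows --targets '[{"xyz":[0,0,0.02],"twist":[0,0,0],"claw":0},{"xyz":[0,0,0.02],"twist":[0,0,0],"claw":0},{"xyz":[0,0,0],"twist":[0,0,0],"claw":0}]'

```text
t: 4.5
tool_pos: [507.5, 160.3, 106.5]
eef_rot: [[0.0, 1.0, 0.0], [1.0, -0.0, -0.0], [-0.0, 0.0, -1.0]]
contact_force: [-0.6, -1.2, 2.3]
width: 0.7
grasp_force: 0.6
```

Run:
```python
from h import *
print(robot.read_state()['tool_pos'],robot.read_state()['contact_force'])
b=grab('side');B=world(b)
for r in[(236,268),(283,308)]:
    P=B[134:163,r[0]:r[1]].reshape(-1,3);u=(P[:,:2]-[481.5,299.3])@[-.181,.983];w=(P[:,:2]-[481.5,299.3])@[.983,.181]
    m=(u<-15)&(u>-170)&(P[:,2]>100)&(P[:,2]<140)&(abs(w)<95)
    c=np.polyfit(u[m],P[m,2],1);print('angle',-np.arctan(c[0]),c[1],m.sum())
```

```text
[507.49924417 160.31189138 106.47529252] [-0.61619414 -1.15393341  2.32079635]
angle 0.002247838846555107 115.76473798666389 649
angle 0.0017659363786946163 115.58336430850439 552
```

>>> send_rows --targets '[{"xyz":[0,0,0.02],"twist":[0,0,0],"claw":0},{"xyz":[0,0,0],"twist":[0,0,0],"claw":0}]'

```text
t: 4.8
tool_pos: [507.6, 160.3, 106.2]
eef_rot: [[-0.0, 1.0, 0.002], [1.0, 0.0, 0.0], [0.0, 0.002, -1.0]]
contact_force: [-3.9, -1.5, 17.2]
width: 0.8
grasp_force: 8.6
```

>>> send_rows --targets '[{"xyz":[0,0,0.02],"twist":[0,0,0],"claw":0},{"xyz":[0,0,0],"twist":[0,0,0],"claw":0},{"xyz":[0,0,0],"twist":[0,0,0],"claw":0}]'

```text
t: 5.18
tool_pos: [507.7, 160.4, 106.0]
eef_rot: [[-0.0, 1.0, 0.003], [1.0, 0.0, 0.0], [0.0, 0.003, -1.0]]
contact_force: [-9.6, -2.5, 32.7]
width: 0.5
grasp_force: 16.4
```

The flap has met its hard stop. I'll lift off and check where the fingertip appears in the cameras.

>>> send_rows --targets '[{"xyz":[0,0,-0.06],"twist":[0,0,0],"claw":0},{"xyz":[0,0,-0.25],"twist":[0,0,0],"claw":0},{"xyz":[0,0,-0.3],"twist":[0,0,0],"claw":0},{"xyz":[0,0,-0.2],"twist":[0,0,0],"claw":0},{"xyz":[-0.35,0.02,0],"twist":[0,0,0],"claw":0},{"xyz":[-0.35,0.02,0],"twist":[0,0,0],"claw":0},{"xyz":[-0.35,0.02,0],"twist":[0,0,0],"claw":0},{"xyz":[-0.35,0.02,0],"twist":[0,0,0],"claw":0},{"xyz":[0,0,0],"twist":[0,0,0],"claw":0}]'

```text
t: 6.3
tool_pos: [519.5, -52.8, 221.3]
eef_rot: [[0.005, 1.0, -0.001], [1.0, -0.005, -0.001], [-0.001, -0.001, -1.0]]
contact_force: [0.2, 1.1, 0.5]
width: 0.7
grasp_force: 0.0
```

Run:
```python
from h import *
a=grab('scene');b=grab('side');s=robot.read_state();p=np.array(s['tool_pos']);print(p,s['contact_force'])
B=world(b);A=world(a)
for r in[(236,268),(268,308)]:
    P=B[134:163,r[0]:r[1]].reshape(-1,3);u=(P[:,:2]-[481.5,299.3])@[-.181,.983];w=(P[:,:2]-[481.5,299.3])@[.983,.181]
    m=(u<-15)&(u>-170)&(P[:,2]>90)&(P[:,2]<140)&(abs(w)<95)
    c=np.polyfit(u[m],P[m,2],1);print('angle',-np.arctan(c[0]),c[1],m.sum())
o=np.zeros((560,800,3),np.uint8)
for i,d in enumerate((a,b)):
    q=cv2.projectPoints(np.array([p+[0,0,-8]]),d['rvec'],d['tvec'],d['intrinsics'],None)[0].ravel();print(q)
    W=(A,B)[i];u,v=q.round().astype(int)
    print([W[k,u].round(0).tolist() for k in range(v-18,v+5,3)])
    x0,y0=int(u)-40,int(v)-80
    o[:,400*i:400*i+400]=cv2.resize(d['image'][y0:y0+112,x0:x0+80],(400,560),interpolation=3);print(x0,y0)
cv2.imwrite('pics/c6.png',o)
```

```text
[519.13028978 -49.51227421 221.42030382] [-0.45182886  0.61418956 -0.38704362]
angle 0.002385586141797 115.70043676620219 498
angle 0.0036580923195624828 115.36050111860119 427
[278.64103854 169.35642234]
[[533.0, -63.0, 279.0], [531.0, -61.0, 269.0], [531.0, -61.0, 261.0], [532.0, -62.0, 254.0], [532.0, -61.0, 245.0], [322.0, 141.0, -3.0], [335.0, 128.0, 1.0], [343.0, 121.0, -1.0]]
239 89
[284.687801   181.10556531]
[[518.0, -58.0, 278.0], [518.0, -59.0, 269.0], [518.0, -60.0, 261.0], [519.0, -58.0, 250.0], [519.0, -59.0, 241.0], [533.0, 125.0, 73.0], [534.0, 129.0, 58.0], [534.0, 129.0, 46.0]]
245 101
```

View pics/c6.png

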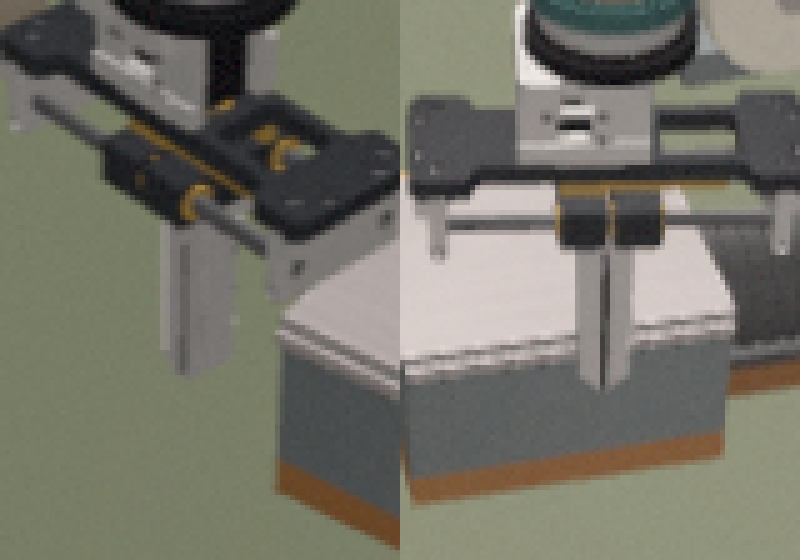

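The cameras show the flap shut at about 0.002–0.004 rad. In the camera frame the fingertip sits about 17 mm higher than the nominal one, as it did at the flap's hard stop (TCP z + 9.4 = camera z). Pad level at camera z 135.5 therefore means TCP z ≈ 126. Next move is to the lever.

>>> send_rows --targets '[{"xyz":[-0.295,0.028,0],"twist":[0,0,0],"claw":0},{"xyz":[-0.295,0.028,0],"twist":[0,0,0],"claw":0},{"xyz":[-0.295,0.028,0],"twist":[0,0,0],"claw":0},{"xyz":[-0.295,0.028,0],"twist":[0,0,0],"claw":0},{"xyz":[-0.293,0.028,0],"twist":[0,0,0],"claw":0},{"xyz":[0,0,0.16],"twist":[0,0,0],"claw":0},{"xyz":[0,0,0.16],"twist":[0,0,0],"claw":0},{"xyz":[0,0,0],"twist":[0,0,0],"claw":0}]'

```text
t: 7.4
tool_pos: [539.7, -268.1, 171.9]
eef_rot: [[-0.002, 1.0, -0.004], [1.0, 0.002, 0.003], [0.003, -0.004, -1.0]]
contact_force: [0.1, 0.6, -0.0]
width: 0.5
grasp_force: 0.0
```

>>> send_rows --targets '[{"xyz":[0,0,0.06],"twist":[0,0,0],"claw":0},{"xyz":[0,0,0.06],"twist":[0,0,0],"claw":0},{"xyz":[0,0,0],"twist":[0,0,0],"claw":0}]'

```text
t: 7.78
tool_pos: [540.9, -270.3, 156.0]
eef_rot: [[-0.0, 1.0, 0.001], [1.0, 0.0, 0.0], [0.0, 0.001, -1.0]]
contact_force: [0.7, 0.7, 3.0]
width: 0.5
grasp_force: 0.9
```

>>> send_rows --targets '[{"xyz":[0,0,0.06],"twist":[0,0,0],"claw":0},{"xyz":[0,0,0.06],"twist":[0,0,0],"claw":0},{"xyz":[0,0,0.04],"twist":[0,0,0],"claw":0},{"xyz":[0,0,0.02],"twist":[0,0,0],"claw":0},{"xyz":[0,0,0],"twist":[0,0,0],"claw":0}]'

```text
t: 8.4
tool_pos: [539.9, -270.6, 128.7]
eef_rot: [[0.0, 1.0, -0.001], [1.0, -0.0, 0.0], [0.0, -0.001, -1.0]]
contact_force: [-2.5, 0.1, 3.7]
width: 0.3
grasp_force: 2.2
```

Run:
```python
from h import *
a=grab('scene');b=grab('side');s=robot.read_state();print(s['tool_pos'],s['contact_force'])
np.set_printoptions(precision=1,suppress=True)
for d in(a,b):
    W=world(d);I=d['image'].astype(int)
    m=(W[...,0]>510)&(W[...,0]<570)&(W[...,1]>-300)&(W[...,1]<-242)&(W[...,2]>105)&(W[...,2]<165)&(I.max(2)<70)
    P=W[m];c=np.median(P,0);A=np.c_[P[:,:2]-[540,-271],np.ones(len(P))]
    k=np.linalg.lstsq(A,P[:,2],rcond=None)[0];print(m.sum(),c,k[:2].round(3),k[2], np.percentile(P[:,2],[10,90]))
    m=(W[...,0]>528)&(W[...,0]<550)&(W[...,1]>-243)&(W[...,1]<-224)&(W[...,2]>75);print('post',m.sum(),np.percentile(W[m][:,2],[50,90,98]) if m.any() else '')
    m=(W[...,0]>585)&(W[...,0]<635)&(abs(W[...,1]+269)<8)&(W[...,2]>110)&(W[...,2]<180);P=W[m]
    if len(P)>10: k=np.polyfit(P[:,0]-540,P[:,2],1);print('lever bar',len(P),k)
o=np.hstack([cv2.resize(a['image'][205:295,180:260],(400,450),interpolation=3),cv2.resize(b['image'][235:325,285:365],(400,450),interpolation=3)])
cv2.imwrite('pics/c7.png',o)
```

```text
[ 540.24786009 -270.58056396  129.10590486] [-2.85576889 -1.53127503  3.98365151]
221 [ 546.  -284.7  141.5] [-0.1  0. ] 141.48965006535218 [137.5 144.1]
post 55 [119.8 569.  570. ]
lever bar 185 [ -0.1 142.3]
218 [ 527.4 -284.6  139.5] [-0.  0.] 139.93203651069012 [137.5 142. ]
post 47 [564.5 567.3 568.2]
lever bar 131 [ -0.1 139. ]
```

View pics/c7.png

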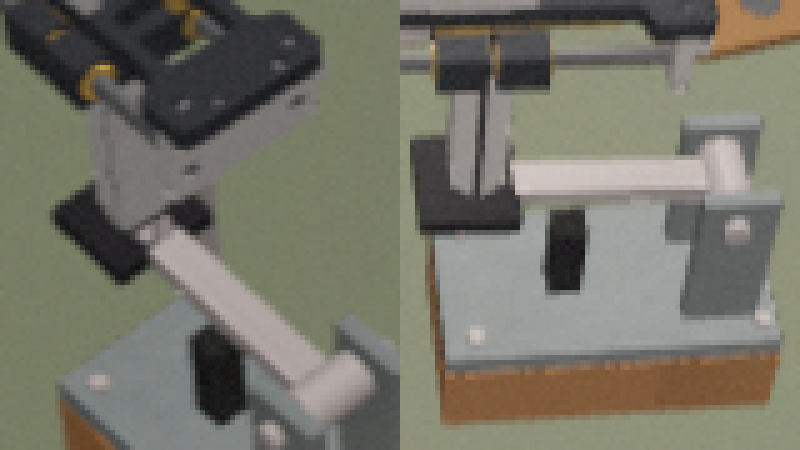

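The pad sits about 4 mm above level, and the lever bar still rises slightly toward the robot. I'll lower 4 mm and hold.

>>> send_rows --targets '[{"xyz":[0,0,0.013],"twist":[0,0,0],"claw":0},{"xyz":[0,0,0.013],"twist":[0,0,0],"claw":0},{"xyz":[0,0,0],"twist":[0,0,0],"claw":0},{"xyz":[0,0,0],"twist":[0,0,0],"claw":0},{"xyz":[0,0,0],"twist":[0,0,0],"claw":0},{"xyz":[0,0,0],"twist":[0,0,0],"claw":0}]'

```text
t: 9.25
tool_pos: [540.3, -270.6, 125.1]
eef_rot: [[-0.0, 1.0, -0.0], [1.0, 0.0, 0.0], [0.0, -0.0, -1.0]]
contact_force: [-4.0, -0.1, 4.8]
width: 0.6
grasp_force: 2.4
```

Run:
```python
from h import *
s=robot.read_state();print(s['tool_pos'],s['contact_force'])
for n in('scene','side','scene','side'):
    d=grab(n);W=world(d);I=d['image'].astype(int)
    m=(W[...,0]>510)&(W[...,0]<570)&(W[...,1]>-300)&(W[...,1]<-242)&(W[...,2]>105)&(W[...,2]<165)&(I.max(2)<70)
    P=W[m];print(n,'pad',len(P),np.median(P[:,2]).round(1))
    m=(W[...,0]>585)&(W[...,0]<635)&(abs(W[...,1]+269)<6)&(W[...,2]>110)&(W[...,2]<180);P=W[m]
    k=np.polyfit(P[:,0]-610,P[:,2],1);r=abs(np.polyval(k,P[:,0]-610)-P[:,2]);P=P[r<4];print('bar',np.polyfit(P[:,0]-610,P[:,2],1).round(3))
    m=(W[...,0]>545)&(W[...,0]<600)&(W[...,1]>-305)&(W[...,1]<-285)&(abs(W[...,2]-57)<8);print('base',np.median(W[m][:,2]).round(1),m.sum())
```

```text
[ 540.26522865 -270.590615    125.11719707] [-3.97726023 -0.10261794  4.77033654]
scene pad 211 138.2
bar [-4.4000e-02  1.3664e+02]
base 57.3 204
side pad 184 135.4
bar [-3.40000e-02  1.32832e+02]
base 53.8 164
scene pad 236 137.8
bar [-5.00000e-02  1.36431e+02]
base 57.3 202
side pad 195 135.1
bar [-1.90000e-02  1.33136e+02]
base 53.8 171
```

The pad is 81 mm above the base top and level is 78 mm, so I'll lower another 3 mm and then hold.

>>> send_rows --targets '[{"xyz":[0,0,0.01],"twist":[0,0,0],"claw":0},{"xyz":[0,0,0.01],"twist":[0,0,0],"claw":0},{"xyz":[0,0,0],"twist":[0,0,0],"claw":0},{"xyz":[0,0,0],"twist":[0,0,0],"claw":0},{"xyz":[0,0,0],"twist":[0,0,0],"claw":0},{"xyz":[0,0,0],"twist":[0,0,0],"claw":0},{"xyz":[0,0,0],"twist":[0,0,0],"claw":0},{"xyz":[0,0,0],"twist":[0,0,0],"claw":0},{"xyz":[0,0,0],"twist":[0,0,0],"claw":0},{"xyz":[0,0,0],"twist":[0,0,0],"claw":0}]'

```text
t: 10.7
tool_pos: [540.4, -270.6, 122.2]
eef_rot: [[0.0, 1.0, 0.0], [1.0, -0.0, 0.0], [0.0, 0.0, -1.0]]
contact_force: [-3.2, -0.3, 4.0]
width: 0.6
grasp_force: 2.5
```

>>> send_rows --targets '[{"xyz":[0,0,0],"twist":[0,0,0],"claw":0},{"xyz":[0,0,0],"twist":[0,0,0],"claw":0},{"xyz":[0,0,0],"twist":[0,0,0],"claw":0},{"xyz":[0,0,0],"twist":[0,0,0],"claw":0},{"xyz":[0,0,0],"twist":[0,0,0],"claw":0},{"xyz":[0,0,0],"twist":[0,0,0],"claw":0},{"xyz":[0,0,0],"twist":[0,0,0],"claw":0},{"xyz":[0,0,0],"twist":[0,0,0],"claw":0},{"xyz":[0,0,0],"twist":[0,0,0],"claw":0},{"xyz":[0,0,0],"twist":[0,0,0],"claw":0}]'

```text
t: 11.95
tool_pos: [540.4, -270.6, 122.2]
eef_rot: [[0.0, 1.0, 0.0], [1.0, -0.0, -0.0], [-0.0, 0.0, -1.0]]
contact_force: [-3.7, 0.1, 5.4]
width: 0.7
grasp_force: 2.5
```

>>> send_rows --targets '[{"xyz":[0,0,0],"twist":[0,0,0],"claw":0},{"xyz":[0,0,0],"twist":[0,0,0],"claw":0},{"xyz":[0,0,0],"twist":[0,0,0],"claw":0},{"xyz":[0,0,0],"twist":[0,0,0],"claw":0},{"xyz":[0,0,0],"twist":[0,0,0],"claw":0},{"xyz":[0,0,0],"twist":[0,0,0],"claw":0},{"xyz":[0,0,0],"twist":[0,0,0],"claw":0},{"xyz":[0,0,0],"twist":[0,0,0],"claw":0},{"xyz":[0,0,0],"twist":[0,0,0],"claw":0},{"xyz":[0,0,0],"twist":[0,0,0],"claw":0}]'

```text
t: 13.2
tool_pos: [540.4, -270.6, 122.1]
eef_rot: [[-0.0, 1.0, 0.0], [1.0, 0.0, 0.0], [0.0, 0.0, -1.0]]
contact_force: [-4.0, 1.4, 4.7]
width: 0.5
grasp_force: 2.5
```

Run:
```python
from h import *
s=robot.read_state();print(s['t'],s['tool_pos'],s['contact_force'])
for n in('scene','side'):
    d=grab(n);W=world(d);I=d['image'].astype(int)
    m=(W[...,0]>510)&(W[...,0]<570)&(W[...,1]>-300)&(W[...,1]<-242)&(W[...,2]>105)&(W[...,2]<165)&(I.max(2)<70)
    P=W[m];print(n,'pad',len(P),np.median(P[:,2]).round(1))
    m=(W[...,0]>585)&(W[...,0]<635)&(abs(W[...,1]+269)<6)&(W[...,2]>110)&(W[...,2]<180);P=W[m]
    k=np.polyfit(P[:,0]-610,P[:,2],1);r=abs(np.polyval(k,P[:,0]-610)-P[:,2]);P=P[r<4];print('bar',np.polyfit(P[:,0]-610,P[:,2],1).round(3))
B=W
for r in[(236,268),(268,308)]:
    P=B[134:163,r[0]:r[1]].reshape(-1,3);u=(P[:,:2]-[481.5,299.3])@[-.181,.983];w=(P[:,:2]-[481.5,299.3])@[.983,.181]
    m=(u<-15)&(u>-170)&(P[:,2]>90)&(P[:,2]<140)&(abs(w)<95)
    c=np.polyfit(u[m],P[m,2],1);print('angle',-np.arctan(c[0]),c[1],m.sum())
```

```text
13.2 [ 540.40985626 -270.56783459  122.14169845] [-3.98672669  1.42158642  4.69466017]
scene pad 206 135.3
bar [  0.    135.644]
side pad 175 132.2
bar [5.00000e-03 1.31984e+02]
angle 0.0005054030143846872 115.86559510122305 658
angle 0.0059804761650613415 115.21292979619142 219
```

Lever bar slope is about 0, so it is level, and the pad is 78 mm above the base top. It has been held for more than 3 s and the flap is shut. I'll hand in.

```bash
python3 -c "
from plant import robot
print(robot.job_done())"
```

```text
the job is handed in; nothing more can be done
None
```

I shut the flap fully (about 0.00–0.01 rad by camera), then pressed the dead-man lever to level and held it there over 3 s at about 5 N; the job was handed in at about 13 s with the fingers still holding it, and no verdict was returned.

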